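# Cover the parts cup with its dust lid

## Robot

A 6-joint arm with a two-finger parallel gripper is mounted at the origin on a cart in front of the work surface, level with it; the furniture and walls round the work are solid. World frame = base frame: x ahead of the robot, y to its left, z up, the work surface at z = 0. Lengths are in m, angles in rad, forces in N, time in s.
With the tool pointing down it reaches from about 0.275 to 0.775 m from the base axis. Payload 14.6 kg.
Tool frame: the origin (TCP) lies between the finger pads; the fingertips stand tips_ahead ahead of it and the grasp point (between the pads) lies 8 mm behind it (tips_ahead is the distance from the TCP to the fingertips, in m); z points along the fingers, y is the line along which they close (so a half turn about z gives the same grasp; the last joint's range is limited). The gripper opens to 85 mm and grips with 20 to 120 N. Pads are 22 mm wide; open, the fingers measure 114 mm over their backs; the gripper's body (76 mm by 85 mm) begins 54 mm behind the grasp point. The pads swing forward as they close: fully open they stand 13 mm farther back than shut.
Start: joints at [0.99, 0.263, -0.048, 1.259, 0, 1.415], TCP at [0.217, 0.478, 0.242] pointing down, gripper open.
Joint ranges: [-2.65, 2.65], [-0.89, 1.7], [-1.18, 1.37], [-2.13, 2.11], [-1.35, 1.29], [-3.14, 3.14]. Speed limits (rad/s): [1.89, 1.89, 2.57, 2.79, 3.14, 3.14].

## Interface

Orientations are given as a unit quaternion [w, x, y, z].
In Python, from rig import * gives the robot as it stands. The module is installed in compiled form; this text tells all that it offers.
- The arm moves only by the tool arm_command, never from a script. Its argument "motion" is a list of rows, each a list of 2 entries, a list of its own where there are three numbers: the shift along the tool's x, y, z scaled (see below), then the turn, a rotation vector about the tool's x, y, z scaled (see below). In form: [[[dx, dy, dz], [rx, ry, rz]], ...]. A call has 1 to 12 rows; each row shifts and turns the commanded pose from where the row before left it, along the tool's axes as they then stand; what a row does not reach is not made up. The controller multiplies each number of a shift by 0.025 m and each number of a turn by 180 degrees. A row lasts 1/12 s, in which the tool goes at most 41.7 mm and 7.16 degrees, less where a joint would pass 70% of its speed; a pose out of reach is approached as far as the arm can. A call with a number of a shift or a turn outside -1 to 1 is refused whole. A call with a gripper value outside its range is refused whole. "jaw" is the closure, from 0 (fully open) to 1 (shut), set as the call begins (left out, the last holds). The fingers move at their own pace and stop on an object; "force" is the grip in N (left out, the last holds). Time passes only in rows, so rows that do not move let the fingers close. It gives the time, the measured TCP pose, the force, the opening and the grip force at its end, in the units of the state.
- get_obs(): the state, without advancing time (a new reading comes with each control period).
- camera(name): name is "side" or "top" or "wrist"; returns a dict with "image" (384x512x3 uint8, red, green, blue), "fx", "fy", "cx", "cy" (pixels), "R" (3x3) and "t" (3): a world point X has camera coordinates R X + t; the wrist camera has in their place "tool_from_camera" (4x4, takes a point from camera to tool coordinates, whose origin is the TCP and whose axes are the flange's). Camera axes: x right, y down, z forward; pixel columns grow to the right and rows downward; lengths in m; the calibration is good to about 2 mm. A picture is of the moment at which its call begins: read the wrist's pose just before it. There is no depth.
- sign_off(): hands the job in; it is judged then, once.
Trained networks look in the newest picture that a camera, given by its name, has taken for a name from the list of things; names that differ only in an ending like _2 or _b are one class to them, and where a whole thing is asked for, a point or a joint stands for the part that bears it (a point fixed in the world has none). Each returns a list of dicts, best first, with "score" (0 to 1); they miss things now and then, are a little off and sometimes report something else, mostly with a low value. They report only what shows in the picture. A call takes as long as a camera call. They do not tell look-alikes from the thing itself.
- recognise(camera, thing): "rect" ([centre column, centre row, width, height] in pixels, round what is visible of it).
The state is a dict: "t": time; "q": joint angles; "joint_vel": joint speeds; "effort": joint torques, N m; "eef_pos": TCP position; "tcp_rot": TCP orientation; "wrist_force": force on the tool from outside, world axes, zero at the start; "ft_torque": the same for the moment, N m; "finger_gap": finger opening in m; "grip_force": force on a finger pad.
Only numpy, scipy, OpenCV 4.12 (cv2) and the standard library are available. Lean on these libraries where they do the work, as an engineer would, in place of code of your own. Each camera call takes 0.05 s, during which the arm holds its last target. There are 200 camera calls.

## Task

Keep the sawdust out of the small parts: take the red dust lid by its wooden knob from the sloped lid rest and set it gently on the blue parts cup (do not drop it on), so that its plug is inside the mouth and the lid sits level on the rim all round, then let go. Leave the cup standing where it is and do not disturb the putty tin, the blue tape roll or the screw jar.

Things in the scene. Friction and masses are not known exactly. Their poses are not given: they have to be found in the camera images.
- dust_lid: Red round dust lid, loose, 0.1 kg. Origin: centre of its plug's underside; z along its axis to the knob: black plug 58 mm across (52 at its chamfered lower edge) from 0 to 10 mm; red disc 82 mm across, 10 to 15; round pale-wood knob 26 mm across, 15 to 51. Starts on the sloped rest, leaning 35 degrees, knob up and towards the robot's left, above two pins; lifts off freely along its z.
- lid_knob (a point): Grip point on the axis of the lid's wooden knob (26 mm across), 37 mm from the plug's underside, 22 mm above the disc's top face and 14 mm below the knob's top. Axes as dust_lid (z along the knob, outward).
- lid_seat (a point): Centre of the underside of the lid's red disc, 10 mm from the plug's underside and 27 mm from lid_knob towards the plug: the face that comes to rest on the cup's rim. Axes as dust_lid.
- parts_cup: Blue round metal cup, loose, standing upright on the bench with some screws in the bottom, about 0.3 kg; 72 mm across at the rim, slightly narrower below, 88 mm high; the mouth is at least 64 mm across inside, so the lid's plug has about 3 mm play each side. Origin: centre of its underside, z up.
- cup_rim (a point): Centre of the cup's mouth, at the height of the rim (88 mm above the bench). z up.
- lid_rest: Wooden lid rest, fixed: base 130 x 100 mm; board 108 x 100 mm sloping 35 degrees, low edge on its -x side (the robot's left, partly towards it), high edge about 90 mm up; two 8 mm pins stand 20 mm out of the board at the lid's lower edge. Origin: on the bench under the board's middle; z up; +x (its yaw) is the way the board rises, and the lid on it leans to -x.
- putty_tin: Bystander: closed round tin with a tan label, 72 mm across, 50 mm high, loose. Origin: centre of its underside.
- tape_blue: Bystander: roll of blue tape lying flat, 82 mm across, 24 mm high, loose. Origin: centre of its underside.
- screw_jar: Bystander: clear jar of screws with a yellow lid, 62 mm across, 81 mm high, loose. Origin: centre of its underside.
Things that resemble listed ones, but are neither listed nor needed, are in the scene too. Of the things like the parts_cup, leave any that is orange; of the rest the larger one is meant. Leave any orange look-alike of the dust_lid alone.

How it is judged:
On the way:
1. the lid has been lifted off its rest in the gripper (over 10 cm from where it lay with the fingers on it) (distance of lid_seat from where it was at the start of the episode above 0.1 m and contact force between the fingers and dust_lid above 0.5 N), for 0.1 s.
At the end, for the whole second after the job is handed in: The lid is seated on the cup, plug inside: its disc's underside within 3 mm of the rim's height and within 6 mm of the cup's axis, level within 0.06 rad; the cup stands upright within 0.06 rad and within 4 cm of where it started; both are at rest (horizontal distance between lid_seat and cup_rim below 0.006 m and z of lid_seat in the frame of cup_rim between -0.003 and 0.003 m and angle between each of dust_lid, parts_cup's own z axis and vertical below 0.06 rad and distance of parts_cup from where it was at the start of the episode below 0.04 m and linear speed of each of dust_lid, parts_cup below 0.02 m/s); the robot touches nothing.
It fails at once if the lid falls free: it moves faster than 0.5 m/s with no finger on it (a drop of more than about 13 mm) (linear speed of dust_lid above 0.5 m/s and contact force between the fingers and dust_lid below 0.05 N).
It fails at once if the cup is tipped by more than 0.3 rad or shifted by more than 4 cm (angle between parts_cup's own z axis and vertical above 0.3 rad or distance of parts_cup from where it was at the start of the episode above 0.04 m).
It fails at once if the putty tin, tape roll or screw jar is moved by more than 3 cm (distance of any of putty_tin, tape_blue, screw_jar from where it was at the start of the episode above 0.03 m).
It also fails if it takes over 42 s, if anything falls off the work surface, if the arm or the gripper's body presses on something with over 40 N, if the wrist force passes 120 N, or if a joint passes its speed limit or range.

## Working session

There is one attempt and no reset: what is moved stays moved. The work goes in short steps, Python scripts to look and compute and a tool call to move; the robot and the scene stay as the last step left them, time stands still between calls to the robot, and variables do not carry over. Pictures are saved under pics/ and viewed, at most 10 in all, crops included, and the job is handed in when it is done.

Besides the shell and the picture viewer there is one more tool, called as name(argument=value, ...), one argument or row to a line, values as JSON. arm_command: Moves the arm, as the interface text tells. Its arguments: {"type":"object","properties":{"motion":{"type":"array"},"jaw":{"type":"number"},"force":{"type":"number"}},"required":["motion"]}

```bash
mkdir -p pics
python3 - <<'E'
from rig import *
import cv2,numpy as np
o=get_obs();print({k:np.round(v,4).tolist() for k,v in o.items()})
ims=[]
for c in["side","top"]:
    d=camera(c);im=d["image"][:,:,::-1].copy()
    print(c,d["fx"],d["fy"],d["cx"],d["cy"],np.round(d["R"],4).tolist(),np.round(d["t"],4).tolist())
    for n in["dust_lid","lid_knob","parts_cup","lid_rest","putty_tin","tape_blue","screw_jar"]:
        print(n,[(np.round(r["rect"]).tolist(),round(r["score"],2)) for r in recognise(c,n)])
    cv2.imwrite(f"pics/{c}0.png",im)
d=camera("wrist");print(d["tool_from_camera"],d["fx"],d["cx"],d["cy"])
E
```

```text
{'t': 0.0, 'q': [0.9897, 0.2635, -0.0489, 1.2594, 0.0, 1.4155], 'joint_vel': [-0.0001, 0.0003, 0.0003, 0.0002, -0.0007, -0.0003], 'effort': [-0.0052, -63.7623, 38.456, 0.0138, -0.0004, -0.0001], 'eef_pos': [0.2167, 0.4779, 0.2418], 'tcp_rot': [-0.0002, 0.2113, 0.9774, -0.0005], 'wrist_force': [0.4262, 0.1678, 0.7173], 'ft_torque': [-0.0584, -0.0065, -0.004], 'grip_force': 0.0, 'finger_gap': 0.0853}
side 433.6250042563735 433.6250042563735 255.0788357976237 187.75215131841395 [[0.9291, -0.3691, 0.0205], [-0.1935, -0.5327, -0.8239], [0.315, 0.7616, -0.5663]] [-0.453, 0.2195, 0.9979]
dust_lid [([302.0, 219.0, 29.0, 26.0], 0.94), ([351.0, 278.0, 34.0, 28.0], 0.58)]
lid_knob [([301.0, 221.0, 34.0, 27.0], 0.83), ([348.0, 278.0, 38.0, 35.0], 0.77)]
parts_cup [([227.0, 155.0, 22.0, 29.0], 0.84), ([240.0, 179.0, 18.0, 23.0], 0.72), ([209.0, 179.0, 25.0, 38.0], 0.63)]
lid_rest [([302.0, 248.0, 59.0, 43.0], 0.88), ([298.0, 220.0, 35.0, 23.0], 0.43)]
putty_tin [([212.0, 230.0, 28.0, 33.0], 0.95), ([300.0, 221.0, 33.0, 24.0], 0.33)]
tape_blue [([197.0, 218.0, 35.0, 26.0], 0.7)]
screw_jar [([265.0
[... 422 characters left out ...]
03.0, 179.0, 30.0, 37.0], 0.77), ([228.0, 260.0, 30.0, 33.0], 0.52)]
parts_cup [([183.0, 196.0, 21.0, 23.0], 0.71), ([173.0, 231.0, 32.0, 33.0], 0.69), ([137.0, 195.0, 36.0, 28.0], 0.55)]
lid_rest [([305.0, 179.0, 49.0, 46.0], 0.61)]
putty_tin [([264.0, 259.0, 30.0, 27.0], 0.96)]
tape_blue [([229.0, 261.0, 28.0, 30.0], 0.92)]
screw_jar [([150.0, 154.0, 32.0, 28.0], 0.56)]
[[ 6.88453923e-04 -9.46310152e-01 -3.23259372e-01  8.35031732e-02]
 [ 9.99999761e-01  6.32473695e-04  2.78220796e-04  6.05770882e-04]
 [-5.88301146e-05 -3.23259487e-01  9.46310362e-01 -1.31493980e-01]
 [ 0.00000000e+00  0.00000000e+00  0.00000000e+00  1.00000000e+00]] 278.89497885885487 256.37652111323894 188.17046780733767
```

Run:
```python
import cv2,numpy as np
a=cv2.imread("pics/side0.png")[120:320,170:400];b=cv2.imread("pics/top0.png")[130:300,110:390]
a=cv2.resize(a,None,fx=2.6,fy=2.6,interpolation=2);b=cv2.resize(b,None,fx=2.8,fy=2.8,interpolation=2)
cv2.imwrite("pics/sidec.png",a);cv2.imwrite("pics/topc.png",b)
```

```text
(no output)
```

View pics/sidec.png

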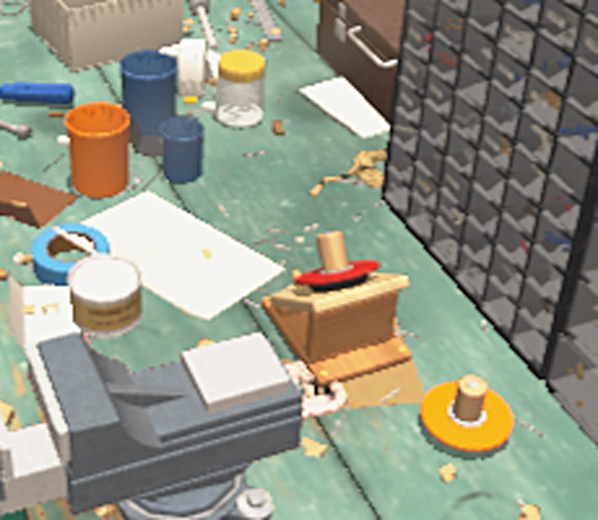

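View pics/topc.png

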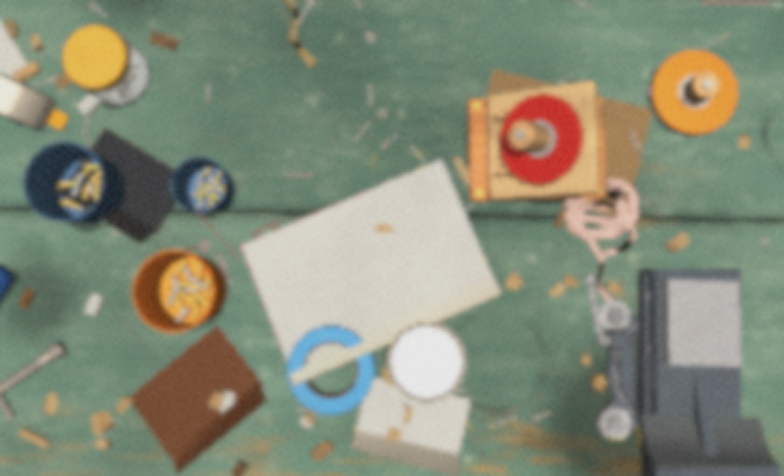

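The side view shows the red lid on its rest at px (300,225), with an orange look-alike lid at (351,278), which I leave alone. There are three cup-like things:
- large blue: top (137,195), side (227,155)
- small blue: top (183,196), side (240,179)
- orange: top (173,231), side (209,179)

The target is the large blue cup, because orange is excluded and the larger of the rest is meant. The two enlarged crops above confirm this. The knob leans towards image-left in the top view (+y).

```bash
cat > h.py <<'E'
import numpy as np,cv2
from scipy.optimize import least_squares
from scipy.spatial.transform import Rotation as Ro
def P(d,X):
    c=np.atleast_2d(X)@np.array(d["R"]).T+d["t"];return np.c_[d["fx"]*c[:,0]/c[:,2]+d["cx"],d["fy"]*c[:,1]/c[:,2]+d["cy"]]
def ray(d,uv,z):
    r=np.array(d["R"]).T@np.array([(uv[0]-d["cx"])/d["fx"],(uv[1]-d["cy"])/d["fy"],1]);C=-np.array(d["R"]).T@d["t"]
    return C+r*(z-C[2])/r[2]
def blob(im,lo,hi,c,rad):
    m=cv2.inRange(cv2.cvtColor(im,cv2.COLOR_RGB2HSV),lo,hi);k=np.zeros_like(m);cv2.circle(k,c,rad,255,-1);return m&k
a=np.linspace(0,2*np.pi,60,endpoint=False);ring=np.c_[np.cos(a),np.sin(a),0*a]
def hullarea_bbox(p):
    h=cv2.convexHull(p.astype(np.float32));M=cv2.moments(h);A=M["m00"];return np.array([M["m10"]/A,M["m01"]/A,*h.min((0,1)),*h.max((0,1))])
def maskhull(m):
    p=np.argwhere(m)[:,::-1].astype(np.float32)
    q=np.concatenate([p+[.5,.5],p+[-.5,-.5],p+[.5,-.5],p+[-.5,.5]]);return hullarea_bbox(q)
E
python3 - <<'E'
from rig import *;from h import *
D={c:camera(c) for c in["side","top"]}
ctr={"side":(300,225),"top":(303,180)}
obs={}
for c,d in D.items():
    im=d["image"];m=blob(im,(0,150,60),(9,255,255),ctr[c],28)|blob(im,(172,130,60),(180,255,255),ctr[c],28)
    n,l,s,_=cv2.connectedComponentsWithStats(m);m=(l==1+s[1:,4].argmax())
    obs[c]=maskhull(m);print(c,m.sum(),obs[c].round(1))
# disc (10..15mm) hull ; tilt 35 known, yaw free
def axes(y,t=np.radians(35)):
    z=np.array([-np.sin(t)*np.cos(y),-np.sin(t)*np.sin(y),np.cos(t)]);x=np.array([np.cos(t)*np.cos(y),np.cos(t)*np.sin(y),np.sin(t)]);return np.c_[x,np.cross(z,x),z]
def pts(p,side):
    A=axes(p[3]);return np.concatenate([(ring*.041+[0,0,h])@A.T+p[:3] for h in(.010,.015)])
knobtop={"side":(170+330/2.6,120+237/2.6),"top":(110+523/2.8,130+133/2.8)}
def res(p):
    r=[]
    for c,d in D.items():
        k=P(d,p[:3]+axes(p[3])[:,2]*.051)[0]
        r+=list((hullarea_bbox(P(d,pts(p,c)))-obs[c])[[0,1,2,4,5] if c=="side" else slice(None)]);r+=list((k-knobtop[c])*.7)
    return r
x0=ray(D["top"],(303,180),.06)
s=least_squares(res,[*x0,-1.4]);print(x0,s.x,s.fun.round(1));p=s.x
A=axes(p[3]);print("knob",p[:3]+A[:,2]*.037,"z",A[:,2])
# cup rim
im=D["top"]["image"]
for r in recognise("top","parts_cup"): print(r["rect"])
for z,uv in((.088,(137,195)),):print("cup",ray(D["top"],uv,z))
for z,uv in((.081,(149,154)),(.05,(264,259)),(.024,(229,261)),(.05,(183,196)),(.07,(173,231)),(.025,(360,163))):print(ray(D["top"],uv,z).round(3))
m=blob(im,(100,90,20),(125,255,255),(137,195),22);h=maskhull(m);print(h)
from scipy.optimize import minimize
cv2.imwrite("pics/m.png",m)
E
```

```text
side 137 [299.5 224.9 282.5 219.5 315.5 229.5]
top 533 [302.8 179.4 288.5 163.5 317.5 195.5]
[ 0.57555396 -0.08516644  0.06      ] [ 0.5760497  -0.08841358  0.06258275 -1.43729336] [ 1.2 -0.1  1.8  1.5  1.2 -0.3 -1.  -0.2  0.  -1.2 -0.5  0.4  0.3 -1.2
  0.8]
knob [ 0.57322486 -0.06738009  0.09289137] z [-0.07634689  0.56847259  0.81915204]
[180.6, 195.6, 27.3, 20.4]
[174.7, 231.4, 34.8, 30.1]
[148.3, 154.8, 29.6, 34.7]
cup [0.52820221 0.32893898 0.088     ]
[0.633 0.306 0.081]
[0.374 0.011 0.05 ]
[0.365 0.101 0.024]
[0.531 0.222 0.05 ]
[0.441 0.24  0.07 ]
[ 0.628 -0.241  0.025]
[135.6277816  195.38231246 119.5        181.5        152.5
 208.5       ]
```

arm_command(
  motion=[
    [[-0.85, -0.48, -0.03], [0, 0, 0]],
    [[-0.85, -0.48, -0.03], [0, 0, 0]],
    [[-0.85, -0.48, -0.03], [0, 0, 0]],
    [[-0.85, -0.48, -0.03], [0, 0, 0]],
    [[-0.85, -0.48, -0.03], [0, 0, 0]],
    [[-0.85, -0.48, -0.03], [0, 0, 0]],
    [[-0.85, -0.48, -0.03], [0, 0, 0]],
    [[-0.85, -0.48, -0.03], [0, 0, 0]],
    [[-0.85, -0.48, -0.03], [0, 0, 0]],
    [[-0.85, -0.48, -0.03], [0, 0, 0]],
    [[-0.85, -0.48, -0.03], [0, 0, 0]],
    [[-0.85, -0.48, -0.03], [0, 0, 0]],
  ],
)

```text
t: 2.0
eef_pos: [0.3902, 0.2406, 0.2514]
tcp_rot: [0.0, 0.211, 0.977, 0.0]
wrist_force: [0.3, 0.4, -0.6]
finger_gap: 0.0855
grip_force: 0.0
```

arm_command(
  motion=[
    [[-0.85, -0.48, -0.03], [0, 0, 0]],
    [[-0.85, -0.48, -0.03], [0, 0, 0]],
    [[-0.85, -0.48, -0.03], [0, 0, 0]],
    [[-0.85, -0.48, -0.03], [0, 0, 0]],
    [[-0.85, -0.48, -0.03], [0, 0, 0]],
    [[-0.85, -0.48, -0.03], [0, 0, 0]],
    [[-0.85, -0.48, -0.03], [0, 0, 0]],
    [[-0.85, -0.48, -0.03], [0, 0, 0]],
    [[-0.85, -0.48, -0.03], [0, 0, 0]],
    [[-0.85, -0.48, -0.03], [0, 0, 0]],
    [[-0.85, -0.48, -0.03], [0, 0, 0]],
    [[-0.85, -0.48, -0.03], [0, 0, 0]],
  ],
)

```text
t: 3.0
eef_pos: [0.563, 0.004, 0.2603]
tcp_rot: [0.0, 0.211, 0.977, 0.0]
wrist_force: [0.5, -0.4, -0.1]
finger_gap: 0.0855
grip_force: 0.0
```

```bash
cat >> h.py <<'E'
def toolR(z,y):
    z=np.array(z)/np.linalg.norm(z);y=np.array(y)-z*np.dot(y,z);y/=np.linalg.norm(y);return np.c_[np.cross(y,z),y,z]
def delta(o,pos,Rt):
    "turn first (units of 180deg, tool axes), then shift in the NEW tool frame (units of 25 mm)"
    q=o["tcp_rot"];R=Ro.from_quat([q[1],q[2],q[3],q[0]]).as_matrix()
    rv=Ro.from_matrix(R.T@Rt).as_rotvec();print("pos",np.round(o["eef_pos"],4),"q",np.round(o["q"],2),"t",round(o["t"],2))
    print("turn",(rv/np.pi).round(4),"deg",np.degrees(rv).round(1),"shift new",(Rt.T@(pos-np.array(o["eef_pos"]))/.025).round(3),"old",(R.T@(pos-np.array(o["eef_pos"]))/.025).round(3))
K=np.array([.5732,-.0674,.0929]);Z=np.array([-.0763,.5685,.8192]);Y=[.991,.133,0]
E
python3 - <<'E'
from rig import *;from h import *
delta(get_obs(),K+.13*Z,toolR(-Z,Y))
E
```

```text
pos [0.563  0.004  0.2603] q [-0.14  0.33  0.09  1.34  0.    0.29] t 3.0
turn [ 0.0982 -0.1774  0.3115] deg [ 17.7 -31.9  56.1] shift new [1.476 0.026 1.941] old [0.029 0.095 2.437]
```

arm_command(
  motion=[
    [[0, 0, 0], [0.0098, -0.0177, 0.0312]],
    [[0, 0, 0], [0.0098, -0.0177, 0.0312]],
    [[0, 0, 0], [0.0098, -0.0177, 0.0312]],
    [[0, 0, 0], [0.0098, -0.0177, 0.0312]],
    [[0, 0, 0], [0.0098, -0.0177, 0.0312]],
    [[0, 0, 0], [0.0098, -0.0177, 0.0312]],
    [[0, 0, 0], [0.0098, -0.0177, 0.0312]],
    [[0, 0, 0], [0.0098, -0.0177, 0.0312]],
    [[0, 0, 0], [0.0098, -0.0177, 0.0312]],
    [[0, 0, 0], [0.0098, -0.0177, 0.0312]],
    [[0.7, 0, 0.2], [0, 0, 0]],
    [[0.7, 0, 0.2], [0, 0, 0]],
  ],
)

```text
t: 4.0
eef_pos: [0.5596, 0.0287, 0.2313]
tcp_rot: [0.226, 0.629, 0.718, -0.197]
wrist_force: [0.0, 0.2, -0.3]
finger_gap: 0.0852
grip_force: 0.0
```

Run:
```python
from rig import *;from h import *
o=get_obs();delta(o,K+.13*Z,toolR(-Z,Y))
d=camera("wrist");print(recognise("wrist","dust_lid"),recognise("wrist","lid_knob"))
cv2.imwrite("pics/w1.png",d["image"][:,:,::-1])
T=d["tool_from_camera"];q=o["tcp_rot"];R=Ro.from_quat([q[1],q[2],q[3],q[0]]).as_matrix()
Rwc=R@T[:3,:3];C=R@T[:3,3]+o["eef_pos"]
c=dict(fx=d["fx"],fy=d["fy"],cx=d["cx"],cy=d["cy"],R=Rwc.T,t=-Rwc.T@C)
print("predict top,grip,disc",P(c,np.array([K+.014*Z,K,K-.022*Z])).round(1))
```

```text
pos [0.5596 0.0287 0.2313] q [ 0.19  0.37 -0.05  1.18 -0.61  1.64] t 4.0
turn [-0.     -0.0004 -0.0005] deg [-0.  -0.1 -0.1] shift new [-0.004  0.026  1.563] old [-0.006  0.026  1.563]
[{'rect': [256.2, 167.0, 73.0, 66.2], 'score': 0.94}, {'rect': [277.2, 205.1, 45.2, 30.0], 'score': 0.63}] [{'rect': [254.7, 165.2, 64.4, 69.2], 'score': 0.97}, {'rect': [275.1, 207.3, 39.9, 30.7], 'score': 0.86}]
predict top,grip,disc [[256.6 176. ]
 [256.6 172.5]
 [256.6 167.5]]
```

View pics/w1.png

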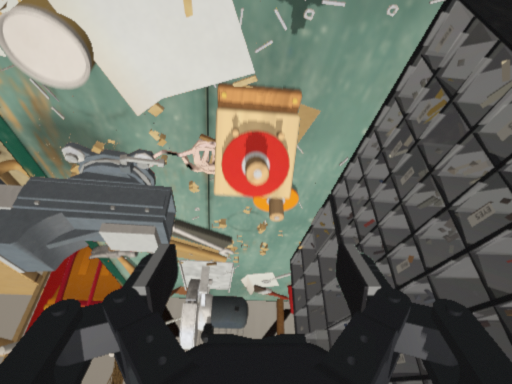

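The wrist view shows the red disc centred at about (256,164) and the knob top at (258,174), which is 2–3 px from the prediction. I'll refine using all three views.

```bash
cat >> h.py <<'E'
def wcam(o,d):
    T=d["tool_from_camera"];q=o["tcp_rot"];R=Ro.from_quat([q[1],q[2],q[3],q[0]]).as_matrix()
    Rwc=R@T[:3,:3];C=R@T[:3,3]+o["eef_pos"]
    return dict(fx=d["fx"],fy=d["fy"],cx=d["cx"],cy=d["cy"],R=Rwc.T,t=-Rwc.T@C,image=d["image"])
def red(im,c,r):
    m=blob(im,(0,150,60),(9,255,255),c,r)|blob(im,(172,130,60),(180,255,255),c,r)
    n,l,s,_=cv2.connectedComponentsWithStats(m);return maskhull(l==1+s[1:,4].argmax())
def knob(im,c,r):
    m=blob(im,(10,40,120),(25,160,255),c,r);return m
E
python3 - <<'E'
from rig import *;from h import *
o=get_obs();D={"wrist":wcam(o,camera("wrist"))}
for c in("side","top"):D[c]=camera(c)
ctr={"side":(300,225),"top":(303,180),"wrist":(256,165)}
obs={c:red(d["image"],ctr[c],55 if c=="wrist" else 28) for c,d in D.items()};print(obs)
cv2.imwrite("pics/w1c.png",cv2.resize(D["wrist"]["image"][80:230,180:330,::-1],None,fx=4,fy=4,interpolation=2))
def axes(y,t=np.radians(35)):
    z=np.array([-np.sin(t)*np.cos(y),-np.sin(t)*np.sin(y),np.cos(t)]);x=np.array([np.cos(t)*np.cos(y),np.cos(t)*np.sin(y),np.sin(t)]);return np.c_[x,np.cross(z,x),z]
def pts(p):
    A=axes(p[3]);return np.concatenate([(ring*.041+[0,0,h])@A.T+p[:3] for h in(.010,.015)])
kt={"side":(296.9,211.2),"top":(296.8,177.5),"wrist":(257.8,174)}
def res(p):
    r=[]
    for c,d in D.items():
        k=P(d,p[:3]+axes(p[3])[:,2]*.051)[0]
        s=.5 if c=="wrist" else 1.   # px ~ mm scale
        i=[0,1,2,4,5] if c=="side" else slice(None)
        r+=list((hullarea_bbox(P(d,pts(p)))-obs[c])[i]*s);r+=list((k-kt[c])*.7*s)
    return r
s=least_squares(res,[.576,-.088,.0626,-1.437],loss="soft_l1");p=s.x;print(p,s.fun.round(1))
A=axes(p[3]);print("knob",p[:3]+A[:,2]*.037,"z",A[:,2],A[:,1])
E
```

```text
{'wrist': array([256.04090337, 165.28296742, 222.5       , 132.5       ,
       289.5       , 198.5       ]), 'side': array([299.47558923, 224.86026936, 282.5       , 219.5       ,
       315.5       , 229.5       ]), 'top': array([302.75186649, 179.37790953, 288.5       , 163.5       ,
       317.5       , 195.5       ])}
[ 0.57477884 -0.088291    0.06200011 -1.4370315 ] [ 0.2  0.2 -0.2 -0.3  0.7  0.4 -0.5  0.6  0.7  0.2  1.3  1.   1.4 -0.6
 -0.8 -0.2  0.6 -1.2  0.1  0.3  0.8 -1.3  1.2]
knob [ 0.5719485  -0.06725826  0.09230874] z [-0.07649575  0.56845257  0.81915204] [9.91066817e-01 1.33366277e-01 6.93889390e-18]
```

View pics/w1c.png

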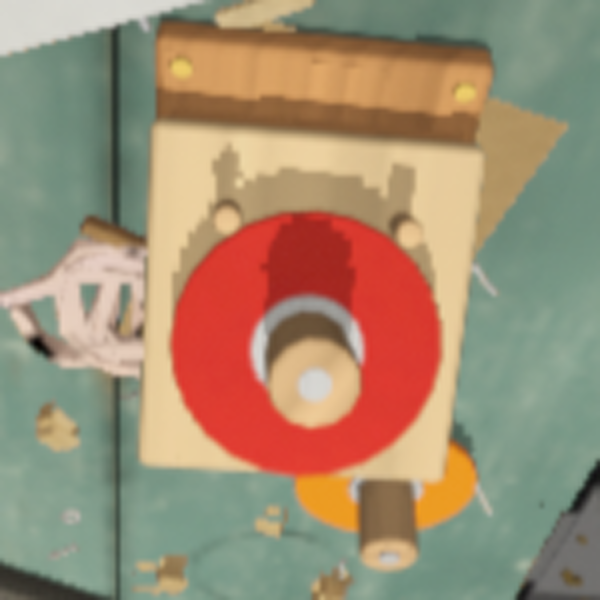

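The crop shows the board and pins turned about 5 degrees clockwise. The pin tips are at (237,134.5) and (281.3,138.3), and the knob's centre dot is at (258.8,176.2). I'll refit the yaw with these.

```bash
cat > fit.py <<'E'
from rig import *;from h import *
o=get_obs();D={"wrist":wcam(o,camera("wrist"))}
for c in("side","top"):D[c]=camera(c)
ctr={"side":(300,225),"top":(303,180),"wrist":(256,165)}
obs={c:red(d["image"],ctr[c],55 if c=="wrist" else 28) for c,d in D.items()}
def axes(y,t=np.radians(35)):
    z=np.array([-np.sin(t)*np.cos(y),-np.sin(t)*np.sin(y),np.cos(t)]);x=np.array([np.cos(t)*np.cos(y),np.cos(t)*np.sin(y),np.sin(t)]);return np.c_[x,np.cross(z,x),z]
def pts(p):
    A=axes(p[3]);return np.concatenate([(ring*.041+[0,0,h])@A.T+p[:3] for h in(.010,.015)])
kt={"side":(296.9,211.2),"top":(296.8,177.5),"wrist":(258.75,176.2)}
def res(p):
    r=[];A=axes(p[3])
    for c,d in D.items():
        k=P(d,p[:3]+A[:,2]*.051)[0];s=.7 if c=="wrist" else 1.
        i=[0,1,2,4,5] if c=="side" else slice(None)
        r+=list((hullarea_bbox(P(d,pts(p)))-obs[c])[i]*s);r+=list((k-kt[c])*(.3 if c!="wrist" else .7))
    W=np.array([[-p[4],-p[5]+p[6],.020],[-p[4],p[5]+p[6],.020]])@A.T+p[:3]
    r+=list((P(D["wrist"],W)-[[237,134.5],[281.3,138.3]] if p[5]<0 or 1 else 0).ravel())
    return r
for b in(.022,-.022):
    s=least_squares(res,[.576,-.088,.0626,-1.5,.038,b,0],loss="soft_l1");p=s.x;print(s.cost,p.round(4),s.fun.round(1))
    A=axes(p[3]);print("knob",p[:3]+A[:,2]*.037,"z",A[:,2],"Y",A[:,1])
E
python3 fit.py
```

```text
5.633321897430478 [ 0.5742 -0.0874  0.0633 -1.5027  0.0355  0.025   0.0018] [ 0.3  0.5 -0.2 -0.2  1.2  0.3 -1.2 -1.5  0.5 -0.4  1.1  0.9  0.2 -0.2
 -0.6 -0.5  0.5 -1.5  0.  -0.   0.8 -0.7  0.3  0.   0.9 -0.1 -0.8]
knob [ 0.5727783  -0.06623631  0.09356865] z [-0.0390162   0.5722479   0.81915204] Y [0.99768378 0.06802267 0.        ]
5.71534447908113 [ 0.5743 -0.0876  0.063  -1.4988  0.0354  0.0252  0.0019] [ 0.3  0.5 -0.2 -0.2  1.1  0.3 -1.3 -1.6  0.6 -0.3  1.1  0.9  0.4 -0.1
 -0.5 -0.4  0.6 -1.5  0.1  0.   0.8 -0.6  0.3 -0.1  0.9  0.  -0.9]
knob [ 0.57275052 -0.0664729   0.09326375] z [-0.04124334  0.5720917   0.81915204] Y [0.99741144 0.07190557 0.        ]
```

```bash
cat >> h.py <<'E'
Z=np.array([-.029,.573,.819]);Z/=np.linalg.norm(Z);Y=[.9987,.05,0];K=np.array([.5742,-.0874,.0633])+.037*Z
E
python3 - <<'E'
from rig import *;from h import *
delta(get_obs(),K-.005*Z,toolR(-Z,Y))
E
```

```text
pos [0.5595 0.0275 0.2327] q [ 0.18  0.37 -0.05  1.18 -0.61  1.64] t 4.45
turn [ 0.0152 -0.0006  0.0211] deg [ 2.7 -0.1  3.8] shift new [0.105 0.355 6.922] old [0.08  0.03  6.931]
```

arm_command(
  motion=[
    [[0, 0, 0], [0.0152, -0.0006, 0.0211]],
    [[0.1, 0.35, 0.5], [0, 0, 0]],
    [[0, 0, 0.6], [0, 0, 0]],
    [[0, 0, 0.6], [0, 0, 0]],
    [[0, 0, 0.6], [0, 0, 0]],
    [[0, 0, 0.6], [0, 0, 0]],
    [[0, 0, 0.6], [0, 0, 0]],
    [[0, 0, 0.6], [0, 0, 0]],
    [[0, 0, 0.5], [0, 0, 0]],
    [[0, 0, 0.4], [0, 0, 0]],
    [[0, 0, 0], [0, 0, 0]],
  ],
)

```text
t: 5.37
eef_pos: [0.5709, -0.0423, 0.1273]
tcp_rot: [0.217, 0.657, 0.691, -0.208]
wrist_force: [-1.4, 0.1, -0.2]
finger_gap: 0.0854
grip_force: 0.0
```

Run:
```python
from rig import *;from h import *
o=get_obs();delta(o,K-.005*Z,toolR(-Z,Y))
d=wcam(o,camera("wrist"));print("pred knob top, disc",P(d,np.array([K+.014*Z,K-.022*Z])).round(1))
cv2.imwrite("pics/w2.png",d["image"][:,:,::-1])
```

```text
pos [ 0.5709 -0.0423  0.1273] q [ 0.06  0.45 -0.23  0.9  -0.61  1.58] t 5.37
turn [-0.0008  0.0001  0.0002] deg [-0.1  0.   0. ] shift new [-0.011  0.04   1.852] old [-0.011  0.044  1.852]
pred knob top, disc [[257.4 232.5]
 [257.4 210. ]]
```

View pics/w2.png

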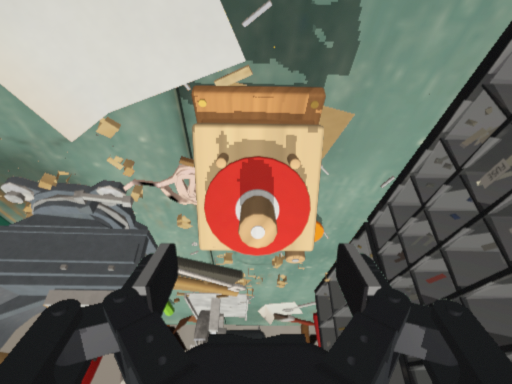

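The knob top is at (258,232) against a predicted (257.4,232.5), and the pins are level in the image at (222,161) and (294,162). The alignment is good, so I descend and grip.

arm_command(
  motion=[
    [[0, 0.04, 0.35], [0, 0, 0]],
    [[0, 0, 0.35], [0, 0, 0]],
    [[0, 0, 0.3], [0, 0, 0]],
    [[0, 0, 0.3], [0, 0, 0]],
    [[0, 0, 0.25], [0, 0, 0]],
    [[0, 0, 0.2], [0, 0, 0]],
    [[0, 0, 0.1], [0, 0, 0]],
    [[0, 0, 0], [0, 0, 0]],
  ],
)

```text
t: 6.08
eef_pos: [0.5737, -0.0679, 0.09]
tcp_rot: [0.218, 0.657, 0.691, -0.208]
wrist_force: [0.9, -0.2, -1.1]
finger_gap: 0.0851
grip_force: 0.0
```

arm_command(
  motion=[
    [[0, 0, 0], [0, 0, 0]],
    [[0, 0, 0], [0, 0, 0]],
    [[0, 0, 0], [0, 0, 0]],
    [[0, 0, 0], [0, 0, 0]],
    [[0, 0, 0], [0, 0, 0]],
    [[0, 0, 0], [0, 0, 0]],
    [[0, 0, 0], [0, 0, 0]],
    [[0, 0, 0], [0, 0, 0]],
    [[0, 0, 0], [0, 0, 0]],
    [[0, 0, 0], [0, 0, 0]],
  ],
  jaw=1,
  force=40,
)

```text
t: 6.92
eef_pos: [0.574, -0.0674, 0.0907]
tcp_rot: [0.218, 0.657, 0.691, -0.207]
wrist_force: [-0.2, 5.4, 6.0]
finger_gap: 0.0248
grip_force: 39.3
```

arm_command(
  motion=[
    [[0, 0, -0.1], [0, 0, 0]],
    [[0, 0, -0.2], [0, 0, 0]],
    [[0, 0, -0.3], [0, 0, 0]],
    [[0, 0, -0.4], [0, 0, 0]],
    [[0, 0, -0.5], [0, 0, 0]],
    [[0, 0, -0.5], [0, 0, 0]],
    [[0, 0, -0.5], [0, 0, 0]],
    [[0, 0, -0.5], [0, 0, 0]],
    [[0, 0, -0.5], [0, 0, 0]],
    [[0, 0, -0.5], [0, 0, 0]],
    [[0, 0, -0.5], [0, 0, 0]],
    [[0, 0, -0.4], [0, 0, 0]],
  ],
)

```text
t: 7.92
eef_pos: [0.5704, 0.0033, 0.192]
tcp_rot: [0.218, 0.657, 0.691, -0.207]
wrist_force: [0.1, 0.3, -0.3]
finger_gap: 0.0246
grip_force: 39.3
```

```bash
cat > rim.py <<'E'
from rig import *;from h import *
D={c:camera(c) for c in("top","side")}
im=D["top"]["image"]
cv2.imwrite("pics/cup.png",np.hstack([cv2.resize(D[c]["image"][y-32:y+32,x-32:x+32,::-1],None,fx=6,fy=6,interpolation=2) for c,x,y in(("top",137,195),("side",227,155))]))
X=ray(D["top"],(136,195),.088)
for c in D:
    e=P(D[c],ring*.036+X);print(c,"rim bbox",e.min(0),e.max(0))
    b=P(D[c],ring*.034+[X[0],X[1],0]);print(c,"base bbox",b.min(0),b.max(0))
m=blob(D["side"]["image"],(100,90,20),(125,255,255),(227,155),24);print("side mask",maskhull(m))
E
python3 rim.py
python3 - <<'E'
import sys;sys.path.insert(0,'.')
from rig import *;from h import *
delta(get_obs(),np.array([.528,.329,.25]),toolR([0,0,-1],[1,0.05,0]))
E
```

```text
top rim bbox [121.56280077 180.59289428] [150.45905428 209.51982059]
top base bbox [134.22276044 185.79312826] [159.01155805 210.61550213]
side rim bbox [217.36279639 140.52508532] [240.24092017 151.65840378]
side base bbox [218.75490522 164.20320207] [239.60077255 175.28083034]
side mask [227.49051724 153.4066092  215.5        139.5        239.5
 167.5       ]
pos [0.5709 0.0035 0.1922] q [ 0.14  0.42 -0.08  1.13 -0.61  1.68] t 8.02
turn [0.0006 0.1946 0.0004] deg [ 0.1 35.   0.1] shift new [13.09  -1.064 -2.313] old [ 9.393 -1.04  -9.408]
```

View pics/cup.png

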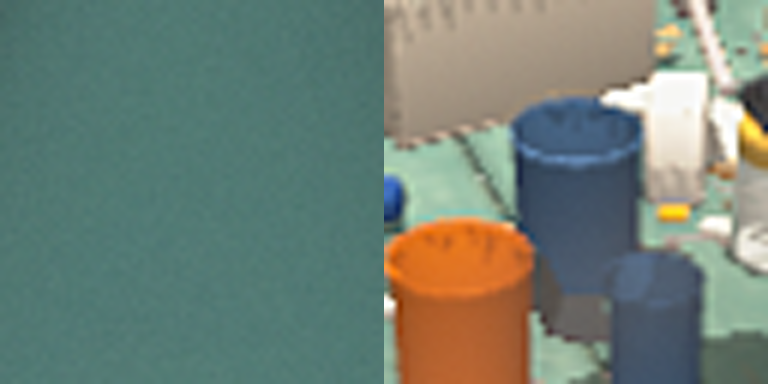

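The side view shows the cup's rim spanning cols 216.3–237.8 and rows 139.2–150.5. The top view is hidden by the arm. Next I turn the lid upright and look at the cup with the wrist camera from one side.

arm_command(
  motion=[
    [[0, 0, -0.3], [0, 0.0389, 0]],
    [[0, 0, -0.3], [0, 0.0389, 0]],
    [[0, 0, -0.3], [0, 0.0389, 0]],
    [[0, 0, -0.3], [0, 0.0389, 0]],
    [[0, 0, -0.3], [0, 0.0389, 0]],
    [[0.5, -0.1, -0.1], [0, 0, 0]],
    [[0.8, -0.1, -0.1], [0, 0, 0]],
    [[0.9, -0.1, -0.1], [0, 0, 0]],
    [[0.9, -0.1, -0.1], [0, 0, 0]],
    [[0.9, -0.1, -0.1], [0, 0, 0]],
    [[0.9, -0.1, 0], [0, 0, 0]],
    [[0.9, -0.1, 0], [0, 0, 0]],
  ],
)

```text
t: 9.02
eef_pos: [0.5444, 0.1607, 0.2373]
tcp_rot: [0.0, 0.689, 0.725, -0.001]
wrist_force: [-0.2, 0.5, -1.2]
finger_gap: 0.0246
grip_force: 39.3
```

arm_command(
  motion=[
    [[0.9, -0.1, 0], [0, 0, 0]],
    [[0.9, -0.1, 0], [0, 0, 0]],
    [[0.5, -0.1, 0], [0, 0, 0]],
    [[0.3, 0, 0], [0, 0, 0]],
    [[0, 0, 0], [0, 0, 0]],
    [[0, 0, 0], [0, 0, 0]],
  ],
)

```text
t: 9.52
eef_pos: [0.5342, 0.2238, 0.2374]
tcp_rot: [0.0, 0.689, 0.725, -0.001]
wrist_force: [-0.6, -0.1, -0.9]
finger_gap: 0.025
grip_force: 39.3
```

Run:
```python
from rig import *;from h import *
o=get_obs();delta(o,np.array([.528,.329,.25]),toolR([0,0,-1],[1,0.05,0]))
d=wcam(o,camera("wrist"));print("pred rim c",P(d,np.array([[.528,.329,.088]])).round(1))
print([(r["rect"],r["score"]) for r in recognise("wrist","parts_cup")])
cv2.imwrite("pics/w3.png",d["image"][:,:,::-1])
```

```text
pos [0.5342 0.2238 0.2374] q [ 0.26  0.36  0.08  1.29 -0.    1.78] t 9.52
turn [-0.0003  0.0003  0.0003] deg [-0.   0.1  0.1] shift new [ 4.214 -0.039 -0.503] old [ 4.214 -0.036 -0.507]
pred rim c [[255.5  68.4]]
[([253.0, 156.3, 46.6, 37.4], 0.96), ([256.5, 50.9, 76.2, 83.1], 0.88), ([164.0, 151.8, 78.6, 65.9], 0.76), ([254.9, 231.4, 128.5, 123.7], 0.74)]
```

View pics/w3.png

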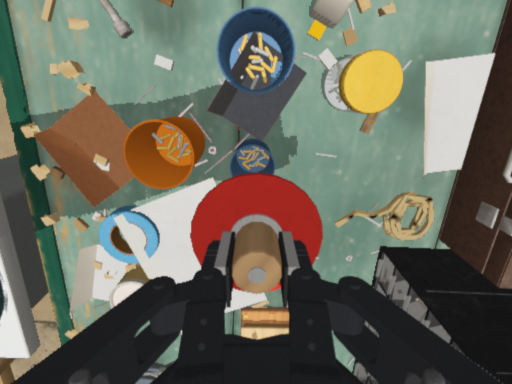

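The wrist view shows the large blue cup's rim at about (256,50), the jar at (370,80), and the small cup at (253,158). The lid is held level, with its disc at (256,232).

```bash
cat > fit2.py <<'E'
from rig import *;from h import *
o=get_obs();w=camera("wrist");d=wcam(o,w);s=camera("side")
def hull(m):
    n,l,st,_=cv2.connectedComponentsWithStats(m);m=(l==1+st[1:,4].argmax()).astype(np.uint8)
    c,_=cv2.findContours(m,cv2.RETR_EXTERNAL,cv2.CHAIN_APPROX_NONE);return cv2.convexHull(np.concatenate(c))[:,0].astype(float)
def sil(d,X): return cv2.convexHull(P(d,X).astype(np.float32))
def dist(h,poly): return [cv2.pointPolygonTest(poly,(float(a),float(b)),True) for a,b in h]
def densify(h): # points along hull edges
    return np.concatenate([h[i]+(np.roll(h,-1,0)[i]-h[i])*np.linspace(0,1,max(1,int(np.hypot(*(np.roll(h,-1,0)[i]-h[i])))+1),endpoint=False)[:,None] for i in range(len(h))])
cw=tuple(int(v) for v in P(d,[.528,.335,.07])[0])
hc=densify(hull(blob(w["image"],(100,100,20),(125,255,255),cw,55)));hs=hull(blob(s["image"],(100,90,20),(125,255,255),(227,152),22))
print("cup hull bbox",hc.min(0),hc.max(0),hs.min(0),hs.max(0))
cone=lambda x,y,r:np.concatenate([ring*.036+[x,y,.088],ring*r+[x,y,0.]])
f=least_squares(lambda p:np.array(dist(hc,sil(d,cone(p[0],p[1],p[2])))),[.528,.33,.033],diff_step=1e-3,loss="soft_l1")
print("cup wrist",f.x,np.sqrt(2*f.cost/len(hc)))
# side: rim left/right/top
e=P(s,ring*.036+[f.x[0],f.x[1],.088]);print("side rim pred",e.min(0),e.max(0))
# lid in the tool frame
T=w["tool_from_camera"];tc=dict(fx=w["fx"],fy=w["fy"],cx=w["cx"],cy=w["cy"],R=T[:3,:3].T,t=-T[:3,:3].T@T[:3,3])
im=w["image"];lc=(256,232)
hl=densify(hull(blob(im,(0,150,60),(9,255,255),lc,80)|blob(im,(172,130,60),(180,255,255),lc,80)));hl=hl[hl[:,1]<255];print("lid hull",hl.min(0),hl.max(0))
def lid(p):
    Rl=Ro.from_rotvec([p[3],p[4],0]).as_matrix()
    # p = seat (disc underside) centre in tool frame, tool z points from knob to plug
    return np.concatenate([(ring*.041+[0,0,-h])@Rl.T+p[:3] for h in(0,.005)])
for free in(3,5):
    g=least_squares(lambda p:np.r_[np.array(dist(hl,sil(tc,lid(np.r_[p,np.zeros(5-len(p))]))))],np.r_[0,0,.025,0,0][:free],diff_step=1e-3,x_scale=np.r_[.01,.01,.01,.05,.05][:free],loss="soft_l1")
    print("lid seat in tool",g.x.round(4),np.sqrt(2*g.cost/len(hl)))
E
python3 fit2.py
```

```text
cup hull bbox [217.   7.] [293.  91.] [216. 140.] [237. 165.]
cup wrist [0.52727832 0.34261821 0.033     ] 0.9399694083999085
side rim pred [216.02434505 139.01532826] [238.77006965 150.01407032]
lid hull [191. 173.] [321.         254.81818182]
lid seat in tool [-0.0023  0.0002  0.0296] 0.2600128188115514
lid seat in tool [-0.0021  0.0002  0.0296  0.0031  0.0235] 0.24421436258442955
```

```bash
cat > fit3.py <<'E'
exec(open("fit2.py").read().split("# side:")[0])
t=camera("top");t["image"]=cv2.imread("pics/top0.png")[:,:,::-1].copy()
ht=densify(hull(blob(t["image"],(95,90,20),(125,255,255),(136,196),21)));print("top hull",ht.min(0),ht.max(0))
def r(p,parts):
    out=[];X=cone(.5+p[0],.3+p[1],.03+p[2]);
    if "w" in parts: out+=list(np.array(dist(hc,sil(d,X)))*.9)
    if "t" in parts: out+=list(np.array(dist(ht,sil(t,X)))*2)
    if "s" in parts:
        e=sil(s,X)[:,0];out+=list((np.r_[e.min(0),e.max(0)[:1]]-np.r_[hs.min(0)-.5,hs.max(0)[:1]+.5])*8)
    return np.array(out)
for parts in("w","t","s","wts"):
    f=least_squares(r,[.028,.035,.003],args=(parts,),bounds=([0,0,.0],[.06,.06,.006]),x_scale=[.01,.01,.003],diff_step=1e-3,loss="soft_l1")
    print(parts,(f.x+[.5,.3,.03]).round(4),f.cost.round(2))
E
python3 fit3.py
```

```text
cup hull bbox [217.   7.] [293.  92.] [216. 140.] [237. 165.]
cup wrist [0.52734678 0.34260528 0.033     ] 0.9050924547199417
top hull [120. 182.] [153. 208.]
w [0.5273 0.3426 0.033 ] 97.01
t [0.5289 0.3372 0.03  ] 227.6
s [0.5236 0.3405 0.033 ] 4.67
wts [0.5274 0.3425 0.03  ] 366.09
```

arm_command(
  motion=[
    [[0.35, 0, 0.6], [0, 0, 0]],
    [[0.35, 0, 0.6], [0, 0, 0]],
    [[0.35, 0, 0.6], [0, 0, 0]],
    [[0.35, 0, 0.4], [0, 0, 0]],
    [[0, 0, 0], [0, 0, 0]],
    [[0, 0, 0], [0, 0, 0]],
  ],
)

```text
t: 10.37
eef_pos: [0.5322, 0.2593, 0.1826]
tcp_rot: [-0.0, 0.689, 0.725, -0.001]
wrist_force: [0.3, 0.2, -1.4]
finger_gap: 0.0245
grip_force: 39.4
```

```bash
cat fit2.py > fit4.py
cat >> fit4.py <<'E'
sl=sil(d,cone(f.x[0],f.x[1],.033)).astype(int);im2=im[:,:,::-1].copy()
cv2.polylines(im2,[P(d,ring*.036+[f.x[0],f.x[1],.088]).astype(np.int32)],True,(0,255,255),1)
cv2.polylines(im2,[P(tc,lid(np.r_[g.x])[:60]).astype(np.int32)],True,(0,255,0),1)
cv2.imwrite("pics/w4.png",cv2.resize(im2[20:300,130:400],None,fx=2,fy=2,interpolation=2))
q=o["tcp_rot"];R=Ro.from_quat([q[1],q[2],q[3],q[0]]).as_matrix()
print("tcp",o["eef_pos"],"seat world",R@g.x[:3]+o["eef_pos"],"to go (tool, 25mm)",R.T@(np.array([f.x[0],f.x[1],.088])-R@g.x[:3]-o["eef_pos"])/.025)
E
python3 fit4.py
```

```text
cup hull bbox [210.  48.] [301. 139.] [216. 140.] [237. 165.]
cup wrist [0.52752191 0.34136569 0.033     ] 1.729654255016532
side rim pred [216.21704573 139.17639303] [238.97661599 150.18939576]
lid hull [191. 173.] [321.  254.6]
lid seat in tool [-0.0022  0.0001  0.0295] 0.3108255490689136
lid seat in tool [-0.0017  0.0001  0.0295 -0.0057  0.0537] 0.21763141278061873
tcp [0.53219191 0.25926302 0.18258352] seat world [0.53237876 0.25754372 0.15308684] to go (tool, 25mm) [ 3.35999947 -0.0189621   2.60147248]
```

View pics/w4.png

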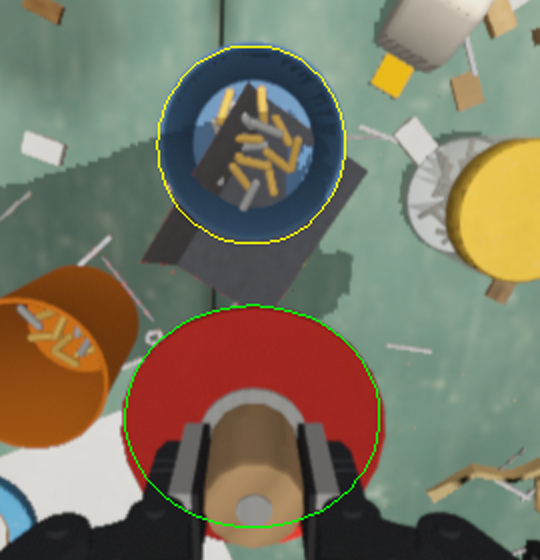

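The overlay shows the projected rim (yellow) matching the cup to within about 1 px. The cup's centre in the crop is about (253,143.5), and the lid's fit is good too. I move over the cup, then lower.

arm_command(
  motion=[
    [[0.4, 0, 0], [0, 0, 0]],
    [[0.6, 0, 0], [0, 0, 0]],
    [[0.6, 0, 0], [0, 0, 0]],
    [[0.6, 0, 0], [0, 0, 0]],
    [[0.6, 0, 0], [0, 0, 0]],
    [[0.4, 0, 0], [0, 0, 0]],
    [[0.18, 0, 0.4], [0, 0, 0]],
    [[0, 0, 0.6], [0, 0, 0]],
    [[0, 0, 0.5], [0, 0, 0]],
    [[0, 0, 0.3], [0, 0, 0]],
    [[0, 0, 0], [0, 0, 0]],
    [[0, 0, 0], [0, 0, 0]],
  ],
)

```text
t: 11.47
eef_pos: [0.5279, 0.3435, 0.1373]
tcp_rot: [-0.0, 0.689, 0.725, -0.001]
wrist_force: [1.1, 0.6, -0.3]
finger_gap: 0.0245
grip_force: 39.4
```

Run:
```python
from rig import *;from h import *
o=get_obs();q=o["tcp_rot"];R=Ro.from_quat([q[1],q[2],q[3],q[0]]).as_matrix()
seat=R@[-.002,.0001,.0295]+o["eef_pos"];print("seat",seat,"to go",R.T@(np.array([.528,.3415,.088])-seat)/.025,o["wrist_force"])
s=camera("side")
def b(z,r):
    e=P(s,ring*r+[seat[0],seat[1],z]);return e.min(0).round(1),e.max(0).round(1)
print("lid pred",b(seat[2],.041),"plug",b(seat[2]-.01,.027))
cv2.imwrite("pics/s5.png",cv2.resize(s["image"][100:190,180:280,::-1],None,fx=6,fy=6,interpolation=2))
```

```text
seat [0.52802349 0.34144481 0.10783917] to go [2.77556560e-03 2.63532988e-04 7.93565405e-01] [ 1.06525418  0.6288395  -0.26965545]
lid pred (array([214.6, 132.9]), array([240.7, 145.3])) plug (array([219.1, 137.7]), array([236.3, 146. ]))
```

View pics/s5.png

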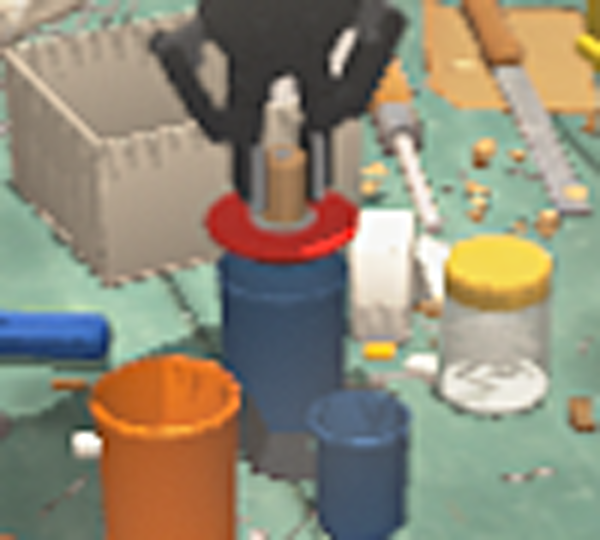

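The side crop shows the lid's disc at cols 205–359 (centre 282) over the cup at cols 218–348 (centre 283), so it is aligned and level. I lower it slowly.

arm_command(
  motion=[
    [[0, 0, 0.1], [0, 0, 0]],
    [[0, 0, 0.1], [0, 0, 0]],
    [[0, 0, 0.1], [0, 0, 0]],
    [[0, 0, 0.08], [0, 0, 0]],
    [[0, 0, 0.08], [0, 0, 0]],
    [[0, 0, 0.06], [0, 0, 0]],
    [[0, 0, 0.06], [0, 0, 0]],
    [[0, 0, 0], [0, 0, 0]],
    [[0, 0, 0], [0, 0, 0]],
  ],
)

```text
t: 12.27
eef_pos: [0.528, 0.3436, 0.1231]
tcp_rot: [-0.0, 0.689, 0.725, -0.0]
wrist_force: [-0.3, -0.4, -1.3]
finger_gap: 0.0245
grip_force: 39.4
```

arm_command(
  motion=[
    [[0, 0, 0.05], [0, 0, 0]],
    [[0, 0, 0.05], [0, 0, 0]],
    [[0, 0, 0.04], [0, 0, 0]],
    [[0, 0, 0.03], [0, 0, 0]],
    [[0, 0, 0], [0, 0, 0]],
    [[0, 0, 0], [0, 0, 0]],
  ],
)

```text
t: 12.77
eef_pos: [0.528, 0.3435, 0.1188]
tcp_rot: [-0.0, 0.689, 0.725, -0.0]
wrist_force: [0.9, 0.3, -0.1]
finger_gap: 0.0246
grip_force: 39.4
```

arm_command(
  motion=[
    [[0, 0, 0.03], [0, 0, 0]],
    [[0, 0, 0.03], [0, 0, 0]],
    [[0, 0, 0], [0, 0, 0]],
    [[0, 0, 0], [0, 0, 0]],
  ],
)

```text
t: 13.1
eef_pos: [0.528, 0.3435, 0.1173]
tcp_rot: [-0.0, 0.689, 0.725, -0.0]
wrist_force: [-0.1, -0.3, -0.2]
finger_gap: 0.0247
grip_force: 39.4
```

arm_command(
  motion=[
    [[0, 0, 0.03], [0, 0, 0]],
    [[0, 0, 0], [0, 0, 0]],
    [[0, 0, 0], [0, 0, 0]],
  ],
)

```text
t: 13.35
eef_pos: [0.528, 0.3436, 0.1165]
tcp_rot: [-0.0, 0.689, 0.725, -0.0]
wrist_force: [1.0, 0.1, -1.3]
finger_gap: 0.0245
grip_force: 39.4
```

arm_command(
  motion=[
    [[0, 0, 0.03], [0, 0, 0]],
    [[0, 0, 0], [0, 0, 0]],
    [[0, 0, 0], [0, 0, 0]],
  ],
)

```text
t: 13.6
eef_pos: [0.528, 0.3435, 0.1158]
tcp_rot: [-0.0, 0.689, 0.725, -0.0]
wrist_force: [-0.2, -0.1, -0.6]
finger_gap: 0.0249
grip_force: 39.4
```

arm_command(
  motion=[
    [[0, 0, 0.04], [0, 0, 0]],
    [[0, 0, 0], [0, 0, 0]],
    [[0, 0, 0], [0, 0, 0]],
  ],
)

```text
t: 13.85
eef_pos: [0.5279, 0.3435, 0.1147]
tcp_rot: [-0.0, 0.689, 0.725, -0.0]
wrist_force: [0.9, -0.4, -0.8]
finger_gap: 0.0244
grip_force: 39.4
```

arm_command(
  motion=[
    [[0, 0, 0.04], [0, 0, 0]],
    [[0, 0, 0], [0, 0, 0]],
    [[0, 0, 0], [0, 0, 0]],
  ],
)

```text
t: 14.1
eef_pos: [0.528, 0.3436, 0.1138]
tcp_rot: [-0.0, 0.689, 0.725, -0.0]
wrist_force: [0.1, -0.2, -0.8]
finger_gap: 0.0245
grip_force: 39.4
```

arm_command(
  motion=[
    [[0, 0, 0.04], [0, 0, 0]],
    [[0, 0, 0], [0, 0, 0]],
    [[0, 0, 0], [0, 0, 0]],
  ],
)

```text
t: 14.35
eef_pos: [0.5281, 0.3436, 0.113]
tcp_rot: [-0.0, 0.689, 0.725, -0.0]
wrist_force: [-1.0, 0.0, 2.3]
finger_gap: 0.0246
grip_force: 39.6
```

arm_command(
  motion=[
    [[0, 0, 0.04], [0, 0, 0]],
    [[0, 0, 0], [0, 0, 0]],
    [[0, 0, 0], [0, 0, 0]],
  ],
)

```text
t: 14.6
eef_pos: [0.5283, 0.3437, 0.1128]
tcp_rot: [0.0, 0.689, 0.725, 0.0]
wrist_force: [-3.0, -1.0, 12.0]
finger_gap: 0.0246
grip_force: 40.6
```

arm_command(
  motion=[
    [[0, 0, 0.03], [0, 0, 0]],
    [[0, 0, 0], [0, 0, 0]],
    [[0, 0, 0], [0, 0, 0]],
  ],
)

```text
t: 14.85
eef_pos: [0.5284, 0.3438, 0.1128]
tcp_rot: [0.0, 0.689, 0.725, 0.001]
wrist_force: [-4.9, -2.6, 19.6]
finger_gap: 0.0248
grip_force: 41.4
```

arm_command(
  motion=[
    [[0, 0, -0.05], [0, 0, 0]],
    [[0, 0, -0.02], [0, 0, 0]],
    [[0, 0, 0], [0, 0, 0]],
    [[0, 0, 0], [0, 0, 0]],
  ],
)

```text
t: 15.18
eef_pos: [0.5281, 0.3436, 0.1129]
tcp_rot: [-0.0, 0.689, 0.725, -0.0]
wrist_force: [-0.2, -0.7, 4.4]
finger_gap: 0.0248
grip_force: 39.9
```

Run:
```python
from rig import *;from h import *
s=camera("side");w=camera("wrist")
cv2.imwrite("pics/s6.png",np.hstack([cv2.resize(s["image"][110:180,195:265,::-1],(400,400),interpolation=2),cv2.resize(w["image"][140:320,160:360,::-1],(400,400),interpolation=2)]))
```

```text
(no output)
```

View pics/s6.png

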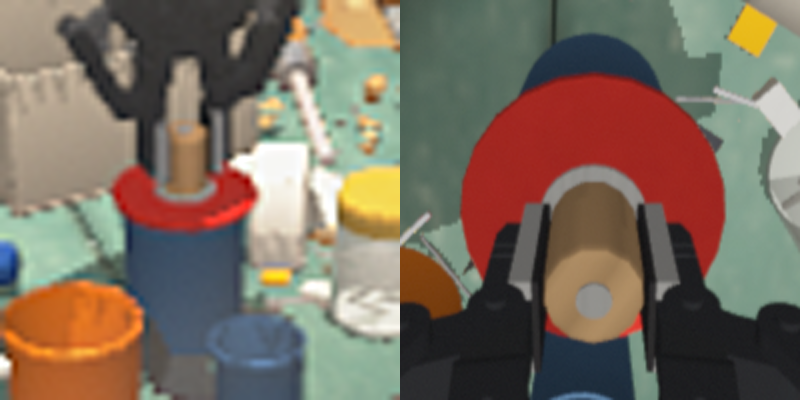

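Both views show the disc flush on the rim and centred (side crop: disc 113–258, cup 125–248). I release it.

arm_command(
  motion=[
    [[0, 0, 0], [0, 0, 0]],
    [[0, 0, 0], [0, 0, 0]],
    [[0, 0, 0], [0, 0, 0]],
    [[0, 0, 0], [0, 0, 0]],
    [[0, 0, 0], [0, 0, 0]],
    [[0, 0, 0], [0, 0, 0]],
    [[0, 0, 0], [0, 0, 0]],
    [[0, 0, 0], [0, 0, 0]],
  ],
  jaw=0,
)

```text
t: 15.95
eef_pos: [0.528, 0.3435, 0.1128]
tcp_rot: [-0.0, 0.689, 0.725, -0.0]
wrist_force: [-0.7, -0.1, 0.5]
finger_gap: 0.0853
grip_force: 0.0
```

arm_command(
  motion=[
    [[0, 0, -0.1], [0, 0, 0]],
    [[0, 0, -0.2], [0, 0, 0]],
    [[0, 0, -0.3], [0, 0, 0]],
    [[0, 0, -0.4], [0, 0, 0]],
    [[0, 0, -0.5], [0, 0, 0]],
    [[0, 0, -0.5], [0, 0, 0]],
    [[0, 0, -0.5], [0, 0, 0]],
    [[0, 0, -0.5], [0, 0, 0]],
    [[0, 0, -0.5], [0, 0, 0]],
    [[0, 0, -0.3], [0, 0, 0]],
    [[0, 0, 0], [0, 0, 0]],
    [[0, 0, 0], [0, 0, 0]],
  ],
)

```text
t: 16.95
eef_pos: [0.5282, 0.3437, 0.2082]
tcp_rot: [0.0, 0.689, 0.725, 0.0]
wrist_force: [-0.1, 0.2, 0.2]
finger_gap: 0.0858
grip_force: 0.0
```

```bash
cat > chk.py <<'E'
exec(open("fit2.py").read().split("cw=tuple")[0])
im=w["image"];wc=P(d,[.528,.3415,.1])[0].round(1);lc=tuple(int(v) for v in wc)
m=blob(im,(0,150,60),(9,255,255),lc,110)|blob(im,(172,130,60),(180,255,255),lc,110)
hl=densify(hull(m));print("lid hull",hl.min(0),hl.max(0),o["eef_pos"])
def lid(p):
    Rl=Ro.from_rotvec([p[3],p[4],0]).as_matrix();return np.concatenate([(ring*.041+[0,0,h])@Rl.T+p[:3] for h in(0,.005)])
hl=hl[hl[:,1]<hl[:,1].max()-25] if hl[:,1].max()>270 else hl
for n in(3,5):
    g=least_squares(lambda p:np.array(dist(hl,sil(d,lid(np.r_[p+np.r_[.5,.3,.08,0,0][:n],np.zeros(5-n)])))),np.r_[.028,.041,.008,.01,.01][:n],diff_step=1e-3,x_scale=np.r_[.01,.01,.01,.05,.05][:n],loss="soft_l1")
    print("seat",(g.x+np.r_[.5,.3,.08,0,0][:n]).round(4),np.sqrt(2*g.cost/len(hl)))
hs=hull(blob(s["image"],(0,150,60),(9,255,255),(228,145),24)|blob(s["image"],(172,130,60),(180,255,255),(228,145),24))
e=P(s,lid([.528,.3415,.088,0,0]));print("side lid",hs.min(0)-.5,hs.max(0)+.5,"pred",e.min(0),e.max(0))
E
python3 chk.py
```

```text
lid hull [213. 144.] [298. 226.] [0.52821783 0.34367801 0.20817769]
seat [0.528  0.3418 0.0814] 0.2171337917210857
seat [ 0.528   0.3416  0.0805 -0.027  -0.0141] 0.1892009861072793
side lid [214.5 137.5] [239.5 150.5] pred [214.71201839 137.03378931] [240.68098801 150.94416474]
```

```bash
python3 -c "
from rig import *
print(sign_off())"
```

```text
the job is handed in; nothing more can be done
None
```

I set the red dust lid on the large blue cup, let go, and handed the job in at about 17 s. After release, the lid measured centred and close to level on the rim; the hand-in gave no verdict.

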